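# Set up ruler, weights and rotary cutter for trimming a template card

## Robot

A 6-joint arm with a two-finger parallel gripper is mounted at the origin on the work surface. World frame = base frame: x ahead of the robot, y to its left, z up, the work surface at z = 0. Lengths are in m, angles in rad, forces in N, time in s.
With the tool pointing down it reaches from about 0.425 to 0.925 m from the base axis. Payload 12.5 kg.
Tool frame: the origin (TCP) lies midway between the tips of the shut fingers; the grasp point (between the pads) lies 19 mm behind it; z points along the fingers, y is the direction in which the jaws open and shut (so a half turn about z gives the same grasp; the last joint's range is limited). The gripper opens to 85 mm and grips with 20 to 120 N. Pads are 22 mm wide; open, the fingers measure 114 mm over their backs; the gripper's body (76 mm by 85 mm) begins 54 mm behind the grasp point. The pads swing forward as they close: fully open they stand 13 mm farther back than shut.
Start: joints at [-1.415, 0.491, 1.559, -0, 1.092, -0.106], TCP at [0.162, -0.604, 0.231] pointing down, gripper open.
Joint ranges: [-3.1, 3.1], [-0.84, 2.19], [0.05, 2.79], [-1.13, 4.28], [0.06, 2.93], [-2.69, 2.69]. Speed limits (rad/s): [2.22, 2.22, 2.79, 3.14, 3.14, 3.14].

## Interface

Orientations are given as a 3x3 rotation matrix whose columns are the frame's x, y, z axes.
In Python, from rig import state, snapshot, finish_job, trace, tip_of gives the robot as it stands. The module is installed in compiled form; this text tells all that it offers.
- The arm moves only by the tool drive_tool, never from a script. Its argument "deltas" is a list of rows, each an object with "dr": the turn, a rotation vector about the tool's x, y, z in rad, a list of three; "travel": the shift along the tool's x, y, z in mm, a list of three; "hand": the finger opening in mm, from 0 to 85.4. A call has 1 to 20 rows; each row is the pose to reach, as a shift and turn from the pose commanded when the call began, along the tool's axes at that moment; what a row does not reach only later rows make up. A row lasts 1/10 s, in which the tool goes at most 50 mm and 8.59 degrees, less where a joint would pass 70% of its speed; a pose out of reach is approached as far as the arm can. A call with a gripper value outside its range is refused whole. The fingers move at their own pace and stop on an object; "grip_force" is the grip in N (left out, the last holds). Time passes only in rows, so rows that repeat a pose let the fingers close. It gives the time, the measured TCP pose, the force and the opening at its end, in the units of the state.
- state(): the state, without advancing time (a new reading comes with each control period).
- snapshot(name): name is "side" or "top"; returns a dict with "pixels" (420x560x3 uint8, red, green, blue), "z_map" (420x560 float32, m along the optical axis (not along the pixel's ray), 0 where there is no reading), "fx", "fy", "cx", "cy" (pixels), "eye" and "orientation" of the camera in the world. Camera axes: x right, y down, z forward; pixel columns grow to the right and rows downward; lengths in m; the calibration is good to about 2 mm. A picture is of the moment at which its call begins.
- finish_job(): hands the job in, once; it reports no verdict.
Trained networks look in a picture, given as the dict that the camera call returned (one of the last four; its "shot" number tells which), for a name from the list of things; names that differ only in an ending like _2 or _b are one class to them, and where a whole thing is asked for, a point or a joint stands for the part that bears it (a point fixed in the world has none). Each returns a list of dicts, best first, with "score" (0 to 1); they miss things now and then, are a little off and sometimes report something else, mostly with a low value. They report only what shows in the picture. A call takes as long as a camera call. They do not tell look-alikes from the thing itself.
- trace(picture, label): "mask" (420x560 bool, what is visible of it) and "extent" ([centre column, centre row, width, height] in pixels, round what is visible of it).
- tip_of(picture, label): "at" ([column, row] in pixels: a listed point, or the origin of a listed thing).
The state is a dict: "time": time; "joint_pos": joint angles; "qvel": joint speeds; "joint_torque": joint torques, N m; "position": TCP position; "eef_rot": TCP orientation; "contact_force": force on the tool from outside, world axes, zero at the start; "torque": the same for the moment, N m; "opening": opening from 0.0 (shut) to 1.0 (fully open).
Only numpy, scipy, OpenCV 4.12 (cv2) and the standard library are available. Lean on these libraries where they do the work, as an engineer would, in place of code of your own. Each camera call takes 0.05 s, during which the arm holds its last target.

## Task

Get the template card ready for trimming: lay the ruler flat on the card's purple half so that it covers the whole length of the card, with one long edge right along the cut line where purple meets white. Stand the big weight (yellow grip) on the far end of the ruler, away from the robot, where it tends to slip, and the small weight (blue grip) on the near end, one each side of the ruler's handle. Lay the rotary cutter down the middle of the white half, wholly on it and parallel to the ruler, handle end towards the robot and blade end away, and leave the clip tub, the pin dish and the thread spool where they are.

Things in the scene. Friction and masses are not known exactly. Their poses are not given: they have to be found in the camera images.
- card_purple: purple half of the template card, dark outline, lilac diamonds, 240 x 100 x 1.5 mm, fixed on the green mat (3 mm thick, top at z = 0.003, under everything named here; card top z = 0.0045). Origin: centre of underside; x along its length, away from the robot (within 0.3 rad of world x), z up. The white half joins its +y or its -y long side, varying: that side, 50 mm from the origin, is the cut line
- card_white: plain white half of the same card, 240 x 100 x 1.5 mm, fixed, same heading as the purple half and touching it along one long side. Origin: centre of its underside, 100 mm from that of the purple half; the cut line lies midway between the two origins
- ruler: loose yellow-tinted acrylic ruler, 280 x 80 x 4 mm, 0.2 kg, with suction handle in the middle. Origin: centre of the plate's underside; x along, y across, z up. Hold it by the grey handle bar: 100 mm long (x), 22 mm wide (y), 38 to 60 mm above the underside; under it two black cups 44 mm across at x = -27 and +27 mm. The same either way round
- weight_big: loose big pattern weight, about 0.36 kg: dark steel disc 56 mm across and 22 mm high, on it an upright yellow grip 22 mm across that reaches from 22 to 58 mm. Origin: centre of its underside, z up
- weight_small: loose small pattern weight, about 0.2 kg: dark steel disc 44 mm across and 16 mm high, on it an upright blue grip 22 mm across that reaches from 16 to 52 mm. Origin: centre of its underside, z up
- cutter: loose pink rotary cutter lying flat on its side, 0.09 kg, 175 mm long: handle 22 mm high and 24 to 26 mm wide from x = -88 to +50 mm, round blade head 47 mm across and 16 mm high centred at x = +63 mm. Origin: underside, in the middle of its length, under the handle near the centre of mass; x points from the handle to the blade end, z up
- tub: white-lidded tub of sewing clips, 72 mm across, 60 mm high, a bystander. Origin: centre of its underside
- pin_dish: pink pin dish 90 mm across, about 50 mm high with its pins, a bystander. Origin: centre of its underside
- spool: spool of dark blue thread with white ends, 34 mm across, 50 mm high, standing, a bystander. Origin: centre of its underside
Not all that is in view belongs to the job. What is shaped like the weight_big but orange is not meant.

How it is judged:
By the outcome, as a careful person would: the job done as asked, in the order asked, and still so for the second after the job is handed in, with the robot touching nothing.
It also fails if it takes over 104 s, if anything falls off the work surface, if the arm or the gripper's body presses on something with over 40 N, if the wrist force passes 120 N, or if a joint passes its speed limit or range.

## Working session

There is one attempt and no reset: what is moved stays moved. The work goes in short steps, Python scripts to look and compute and a tool call to move; the robot and the scene stay as the last step left them, time stands still between calls to the robot, and variables do not carry over. Pictures are saved under pics/ and viewed, and the job is handed in when it is done.

Besides the shell and the picture viewer there is one more tool, called after ">>>" as name(argument=value, ...) on one line, values as JSON. drive_tool: Moves the arm, as the interface text tells. Its arguments: {"type":"object","properties":{"deltas":{"type":"array","items":{"type":"object","properties":{"dr":{"type":"array","items":{"type":"number"}},"travel":{"type":"array","items":{"type":"number"}},"hand":{"type":"number"}}}},"grip_force":{"type":"number"}},"required":["deltas"]}

```bash
mkdir -p pics
cat > h.py <<'E'
import numpy as np, cv2
from rig import state, snapshot, finish_job, trace, tip_of
def save(p,n): cv2.imwrite('pics/'+n+'.png', p['pixels'][:,:,::-1])
def pts(p):
    z=p['z_map']; v,u=np.mgrid[0:z.shape[0],0:z.shape[1]]
    c=np.stack([(u-p['cx'])/p['fx']*z,(v-p['cy'])/p['fy']*z,z],-1)
    w=c@np.array(p['orientation']).T+np.array(p['eye']); w[z==0]=np.nan
    return w
def ray(p,u,v,h):
    d=np.array(p['orientation'])@np.array([(u-p['cx'])/p['fx'],(v-p['cy'])/p['fy'],1]); e=np.array(p['eye'])
    return e+d*(h-e[2])/d[2]
def proj(p,x):
    c=np.array(p['orientation']).T@(np.array(x)-np.array(p['eye'])); return c[0]/c[2]*p['fx']+p['cx'],c[1]/c[2]*p['fy']+p['cy']
E
python3 - <<'E'
from h import *
s=state(); print({k:np.round(v,3).tolist() for k,v in s.items()})
for n in ['top','side']:
    p=snapshot(n); save(p,n+'0'); print(n,p['fx'],p['cx'],p['cy'],p['eye'],np.round(p['orientation'],3).tolist())
    np.save(n+'0.npy',p,allow_pickle=True)
    for l in ['card_purple','card_white','ruler','weight_big','weight_small','cutter','tub','pin_dish','spool']:
        r=trace(p,l); t=tip_of(p,l)
        print(l,[(round(a['score'],2),np.round(a['extent']).tolist()) for a in r[:3]],[(round(a['score'],2),np.round(a['at'],1).tolist()) for a in t[:3]])
E
```

```text
{'time': 0.0, 'joint_pos': [-1.415, 0.492, 1.559, 0.0, 1.092, -0.106], 'qvel': [0.001, 0.002, 0.001, 0.002, -0.001, 0.001], 'joint_torque': [-0.0, -61.844, -26.159, 0.0, 0.004, -0.0], 'position': [0.162, -0.603, 0.231], 'eef_rot': [[0.966, 0.259, -0.0], [0.259, -0.966, 0.001], [0.0, -0.001, -1.0]], 'contact_force': [-0.209, -0.09, 0.31], 'torque': [-0.012, 0.04, -0.001], 'opening': 0.999}
top 430.7606656179644 283.4944960297686 215.9453185027803 [ 0.42658897 -0.01831981  1.04865621] [[0.006, -0.996, 0.087], [-0.999, -0.003, 0.032], [-0.032, -0.087, -0.996]]
card_purple [(0.77, [268.0, 202.0, 49.0, 100.0])] [(0.71, [268.3, 204.8])]
card_white [(0.72, [309.0, 197.0, 55.0, 100.0])] [(0.57, [308.8, 194.5])]
ruler [(0.74, [409.0, 241.0, 49.0, 120.0]), (0.69, [377.0, 155.0, 19.0, 18.0])] [(0.94, [406.6, 238.2]), (0.3, [256.7, 108.0])]
weight_big [(0.95, [146.0, 350.0, 25.0, 24.0]), (0.85, [200.0, 159.0, 24.0, 22.0])] [(0.93, [146.1, 350.2]), (0.83, [200.6, 160.9])]
weight_small [] [(0.79, [375.5, 156.7])]
cutter [(0.71, [166.0, 238.0, 45.0, 61.0])] [(0.94, [167.4, 236.1])]
tub [] [(0.9, [2
[... 320 characters left out ...]
 [0.02, -0.816, -0.578]]
card_purple [(0.92, [256.0, 229.0, 86.0, 32.0])] [(0.76, [259.7, 229.2])]
card_white [(0.92, [268.0, 209.0, 83.0, 32.0])] [(0.7, [268.4, 209.0]), (0.23, [215.4, 179.6])]
ruler [] [(0.67, [323.8, 181.9])]
weight_big [(0.79, [194.0, 246.0, 24.0, 25.0]), (0.41, [267.0, 210.0, 77.0, 26.0])] [(0.8, [196.3, 249.8]), (0.76, [346.4, 339.9]), (0.55, [320.2, 181.6])]
weight_small [(0.46, [257.0, 175.0, 14.0, 16.0])] [(0.43, [256.8, 181.3])]
cutter [(0.98, [247.0, 289.0, 74.0, 24.0])] [(0.95, [243.6, 290.7])]
tub [(0.81, [181.0, 206.0, 29.0, 30.0])] [(0.6, [182.0, 212.6])]
pin_dish [(0.75, [259.0, 158.0, 21.0, 14.0])] []
spool [] [(0.62, [216.7, 181.2]), (0.44, [320.5, 183.2])]
```

Run:
```python
from h import *
p=np.load('top0.npy',allow_pickle=True).item()
a=p['pixels'][70:370,110:460,::-1]; cv2.imwrite('pics/topz.png',cv2.resize(a,None,fx=2,fy=2,interpolation=cv2.INTER_CUBIC))
```

```text
(no output)
```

View pics/topz.png

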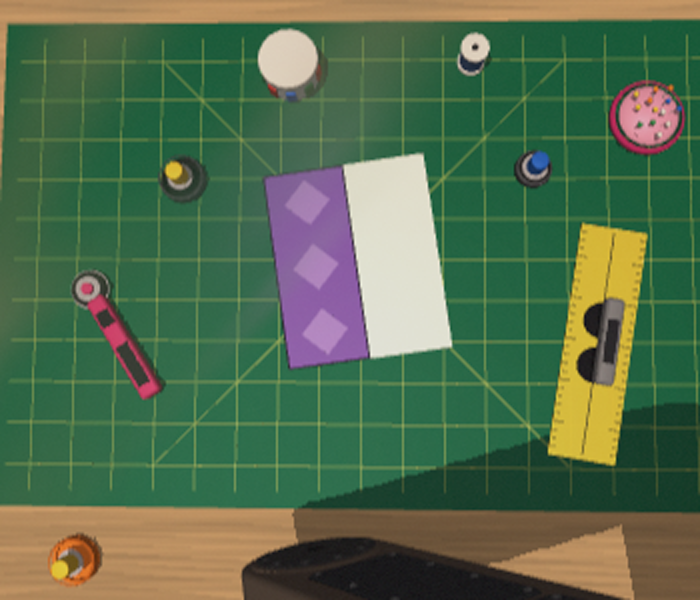

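View pics/side0.png

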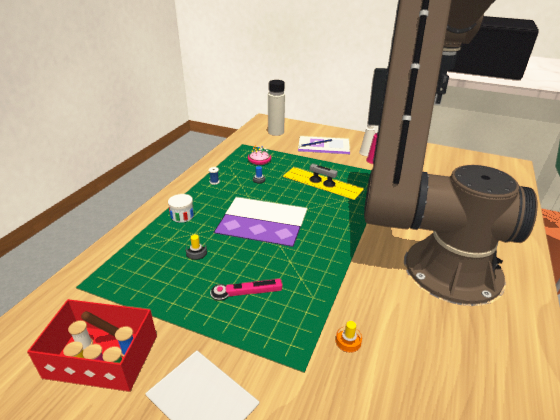

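The top view shows the card at about (310,200) px, with the white half to the right (-y). The ruler is at (408,241), the big yellow weight at (200,160), the small blue weight at (376,156) and the cutter at (167,237). The orange look-alike at (146,350) is to be ignored. Next I measure precisely.

```bash
cat > m.py <<'E'
from h import *
def seg(p,lo,hi,box=None):
    hsv=cv2.cvtColor(p['pixels'],cv2.COLOR_RGB2HSV); m=cv2.inRange(hsv,lo,hi)
    if box is not None:
        b=np.zeros_like(m); b[box[1]:box[3],box[0]:box[2]]=1; m=m*b
    n,l,s,c=cv2.connectedComponentsWithStats(m); i=1+np.argmax(s[1:,4]); return (l==i)
def rect(p,m,h,shift=0.5):
    cs,_=cv2.findContours(m.astype(np.uint8),cv2.RETR_EXTERNAL,cv2.CHAIN_APPROX_NONE)
    # upsample for pixel edges
    c=max(cs,key=len)[:,0,:]
    q=np.array([ray(p,u+du,v+dv,h)[:2] for u,v in c for du in(-.5,.5) for dv in(-.5,.5)])
    r=cv2.minAreaRect((q*1000).astype(np.float32)); 
    b=cv2.boxPoints(r); c=np.array(r[0]); e=b[1]-b[0]; f=b[2]-b[1]
    l=e if np.hypot(*e)>np.hypot(*f) else f
    if l[0]<0: l=-l
    return np.round(c,1),np.round(r[1],1),round(float(np.arctan2(l[1],l[0])),4)
E
python3 - <<'E'
from m import *
for n,boxes in [('top',dict(card=(230,140,345,260),rul=(370,170,450,310))),('side',dict(card=(205,190,315,250),rul=(275,160,370,205)))]:
    p=np.load(n+'0.npy',allow_pickle=True).item()
    pu=seg(p,(120,40,60),(160,255,255),boxes['card']); wh=seg(p,(0,0,140),(180,50,255),boxes['card'])
    cl=lambda m,k=5: cv2.morphologyEx(m.astype(np.uint8),cv2.MORPH_CLOSE,np.ones((k,k)))>0
    print(n,'purple',rect(p,pu,.0045)); print('white',rect(p,wh,.0045))
    print('both',rect(p,cl(pu|wh,3),.0045))
    ru=seg(p,(20,90,60),(35,255,255),boxes['rul']); print('ruler',rect(p,cl(ru,3),.007))
    W=pts(p)
    # weight grips
    for nm,lo,hi,b in [('yel',(20,120,80),(35,255,255),(185,145,215,180)if n=='top' else (180,225,210,265)),('blue',(100,120,60),(125,255,255),(365,140,390,170)if n=='top' else (245,160,270,190)),('cut',(160,90,80),(180,255,255),(140,200,195,275) if n=='top' else (205,270,290,305))]:
        m=seg(p,lo,hi,b); w=W[m]; 
        print(nm,m.sum(),np.round(np.nanmean(w,0),4),np.round(np.nanmax(w[:,2]),4)); 
        if nm!='cut':
            t=w[w[:,2]>np.nanmax(w[:,2])-.006]; print('  top',np.round(np.nanmean(t,0),4),len(t), np.round((t.min(0)+t.max(0))/2,4))
        else: print('  ',rect(p,m,.025)); 
    at=dict(top=dict(weight_big=(200.6,160.9),weight_small=(375.5,156.7),cutter=(167.4,236.1),ruler=(406.6,238.2),tub=(258.5,105.8),spool=(345.9,99.7),pin_dish=(431.5,131.7)),side=dict(weight_big=(196.3,249.8),weight_small=(256.8,181.3),cutter=(243.6,290.7),ruler=(323.8,181.9),tub=(182,212.6),spool=(216.7,181.2)))[n]
    for k,v in at.items(): print(k,np.round(ray(p,*v,.003)[:2],4))
E
```

```text
top purple (array([549.5,  54.5]), array([241.1, 100.6]), 0.1459)
white (array([564.5, -44.6]), array([244.4, 103.2]), 0.1461)
both (array([557.3,   4.3]), array([244.4, 202.1]), 0.1453)
ruler (array([ 458.3, -284.4]), array([ 83.9, 285. ]), -0.1597)
yel 97 [0.6553 0.2175 0.0546] 0.066
  top [0.6567 0.2185 0.0627] 52 [0.6567 0.2191 0.0631]
blue 91 [ 0.6675 -0.2085  0.0501] 0.0591
  top [ 0.6692 -0.2092  0.0558] 57 [ 0.6691 -0.2092  0.0561]
cut 438 [0.4517 0.2829 0.0247] 0.0315
   (array([451. , 282.7]), array([141.2,  30.1]), 0.5686)
weight_big [0.6543 0.2218]
weight_small [ 0.6644 -0.2095]
cutter [0.4674 0.2994]
ruler [ 0.4651 -0.2813]
tub [0.7939 0.0793]
spool [ 0.8084 -0.1382]
pin_dish [ 0.7265 -0.3468]
side purple (array([552.2,  53.5]), array([244. , 105.2]), 0.1472)
white (array([567.3, -45.4]), array([245.5, 106.9]), 0.1461)
both (array([560.1,   3.7]), array([245.5, 206.2]), 0.1461)
ruler (array([ 460.5, -286.2]), array([ 98.6, 291.2]), -0.1605)
yel 113 [0.6574 0.2203 0.0466] 0.0645
  top [0.6568 0.2212 0.0611] 35 [0.6572 0.2202 0.0616]
blue 60 [ 0.6679 -0.2043  0.0437] 0.0587
  top [ 0.6686 -0.2061  0.0559] 18 [ 0.6684 -0.2087  0.056 ]
cut 535 [0.4497 0.2927 0.0206] 0.029
   (array([447.2, 293.1]), array([138.3,  43.6]), 0.5681)
weight_big [0.6661 0.2069]
weight_small [ 0.6736 -0.2008]
cutter [0.4755 0.2947]
ruler [ 0.4556 -0.2946]
tub [0.8039 0.0698]
spool [ 0.8023 -0.1434]
```

Run:
```python
from m import *
p=np.load('top0.npy',allow_pickle=True).item(); W=pts(p)
c=np.array([.459,-.285]);a=-.16; R=np.array([[np.cos(a),np.sin(a)],[-np.sin(a),np.cos(a)]])
L=(W[...,:2]-c)@R.T
sel=(abs(L[...,0])<.07)&(abs(L[...,1])<.045)&(W[...,2]>.012)
for v,u in zip(*np.nonzero(sel)): 
    if v%2==0: print(u,v,np.round(L[v,u]*1000).astype(int).tolist(),round(W[v,u,2]*1000),p['pixels'][v,u].tolist(),end=' | ')
s=np.load('side0.npy',allow_pickle=True).item()
cv2.imwrite('pics/sz.png',cv2.resize(s['pixels'][150:215,270:380,::-1],None,fx=6,fy=6,interpolation=cv2.INTER_CUBIC))
```

```text
401 218 [50, 27] 13 [214, 184, 58] | 415 218 [50, 6] 59 [170, 146, 63] | 416 218 [50, 4] 62 [178, 153, 56] | 397 220 [44, 35] 12 [214, 184, 58] | 412 220 [45, 11] 54 [56, 53, 52] | 413 220 [45, 10] 59 [84, 78, 77] | 414 220 [45, 8] 63 [113, 105, 102] | 415 220 [45, 7] 66 [124, 115, 113] | 416 220 [45, 4] 63 [121, 114, 110] | 417 220 [45, 2] 65 [118, 111, 107] | 418 220 [46, 0] 65 [117, 110, 105] | 419 220 [46, -2] 66 [112, 105, 102] | 420 220 [47, -5] 62 [118, 108, 92] | 421 220 [47, -7] 62 [146, 130, 83] | 405 222 [42, 16] 13 [172, 148, 51] | 406 222 [43, 14] 15 [152, 130, 44] | 407 222 [43, 12] 13 [88, 77, 35] | 408 222 [43, 10] 16 [32, 30, 31] | 409 222 [43, 8] 17 [29, 29, 29] | 410 222 [44, 5] 14 [23, 18, 24] | 411 222 [41, 11] 49 [50, 48, 46] | 412 222 [40, 11] 57 [64, 60, 59] | 413 222 [40, 9] 60 [100, 94, 90] | 414 222 [40, 7] 61 [117, 110, 107] | 415 222 [41, 5] 62 [132, 123, 120] | 416 222 [41, 3] 63 [130, 123, 118] | 417 222 [41, 1] 62 [129, 121, 117] | 418 222 [41, -1] 64 [128, 120, 116] | 419 222 [42, -3] 64 [125, 118, 114] | 420 222 [42, -5] 64 [124, 116, 113] | 421 222 
[... 11201 characters left out ...]
 13 [60, 52, 31] | 405 260 [-47, 3] 13 [31, 31, 33] | 406 260 [-48, 9] 46 [53, 49, 49] | 407 260 [-48, 10] 59 [67, 64, 62] | 408 260 [-47, 9] 64 [109, 102, 99] | 409 260 [-47, 6] 59 [122, 114, 111] | 410 260 [-47, 5] 62 [127, 120, 115] | 411 260 [-46, 4] 68 [126, 118, 115] | 412 260 [-46, 1] 65 [125, 117, 113] | 413 260 [-45, -2] 62 [124, 116, 113] | 415 260 [-45, -7] 62 [124, 115, 112] | 416 260 [-44, -8] 66 [112, 104, 100] | 395 262 [-56, 26] 12 [215, 187, 61] | 402 262 [-53, 10] 13 [215, 187, 61] | 414 262 [-50, -4] 65 [133, 120, 86] | 415 266 [-57, -22] 13 [215, 184, 58] | 418 266 [-56, -29] 12 [214, 184, 58] | 420 266 [-55, -33] 15 [213, 183, 59] | 419 272 [-70, -33] 12 [174, 149, 52] |
```

View pics/sz.png

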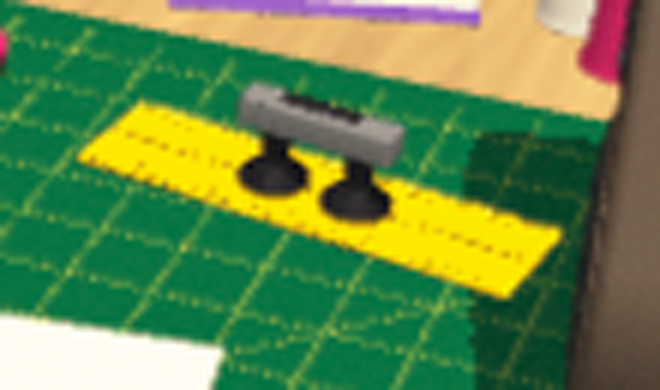

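The top crop and depth agree: the grey bar is centred on the ruler at (415,240) px. The cups are low domes with thin necks, so there is room for the fingertips. First I move above the ruler.

```bash
cat >> h.py <<'E'
def dl(pos,yaw):
    s=state(); R=np.array(s['eef_rot']); 
    T=np.array([[np.cos(yaw),np.sin(yaw),0],[np.sin(yaw),-np.cos(yaw),0],[0,0,-1]])
    from scipy.spatial.transform import Rotation as Q
    print('travel',np.round(R.T@(np.array(pos)-s['position'])*1000,1).tolist(),'dr',np.round(Q.from_matrix(R.T@T).as_rotvec(),4).tolist(),'t',round(s['time'],2), 'j6',round(s['joint_pos'][5],2))
def unit(v):
    s=state(); R=np.array(s['eef_rot']); print('tool of world',v,np.round(R.T@np.array(v),3).tolist())
E
python3 -c "
from h import *
dl([.459,-.2845,.15],-.16)"
```

```text
travel [369.7, -231.5, 81.3] dr [0.0002, -0.0, 0.4218] t 1.9 j6 -0.11
```

>>> drive_tool(deltas=[{"travel":[120,-80,25],"dr":[0,0,0.14],"hand":85},{"travel":[240,-150,50],"dr":[0,0,0.28],"hand":85},{"travel":[330,-205,70],"dr":[0,0,0.4],"hand":85},{"travel":[369.7,-231.5,81.3],"dr":[0,0,0.422],"hand":60},{"travel":[369.7,-231.5,81.3],"dr":[0,0,0.422],"hand":60},{"travel":[369.7,-231.5,81.3],"dr":[0,0,0.422],"hand":60},{"travel":[369.7,-231.5,81.3],"dr":[0,0,0.422],"hand":60},{"travel":[369.7,-231.5,81.3],"dr":[0,0,0.422],"hand":60},{"travel":[369.7,-231.5,81.3],"dr":[0,0,0.422],"hand":60},{"travel":[369.7,-231.5,81.3],"dr":[0,0,0.422],"hand":60},{"travel":[369.7,-231.5,81.3],"dr":[0,0,0.422],"hand":60},{"travel":[369.7,-231.5,81.3],"dr":[0,0,0.422],"hand":60},{"travel":[369.7,-231.5,81.3],"dr":[0,0,0.422],"hand":60},{"travel":[369.7,-231.5,81.3],"dr":[0,0,0.422],"hand":60}])

```text
time: 3.3
position: [0.4584, -0.2853, 0.1502]
eef_rot: [[0.987, -0.161, 0.0], [-0.161, -0.987, -0.0], [0.0, 0.0, -1.0]]
contact_force: [-0.4, 0.2, -0.0]
opening: 0.704
```

>>> drive_tool(deltas=[{"travel":[0.5,-0.7,40],"dr":[0,0,0],"hand":60},{"travel":[0.5,-0.7,80],"dr":[0,0,0],"hand":60},{"travel":[0.5,-0.7,105],"dr":[0,0,0],"hand":60},{"travel":[0.5,-0.7,117],"dr":[0,0,0],"hand":60},{"travel":[0.5,-0.7,117],"dr":[0,0,0],"hand":60},{"travel":[0.5,-0.7,117],"dr":[0,0,0],"hand":60},{"travel":[0.5,-0.7,117],"dr":[0,0,0],"hand":15},{"travel":[0.5,-0.7,117],"dr":[0,0,0],"hand":15},{"travel":[0.5,-0.7,117],"dr":[0,0,0],"hand":15},{"travel":[0.5,-0.7,117],"dr":[0,0,0],"hand":15},{"travel":[0.5,-0.7,117],"dr":[0,0,0],"hand":15},{"travel":[0.5,-0.7,117],"dr":[0,0,0],"hand":15},{"travel":[0.5,-0.7,117],"dr":[0,0,0],"hand":15},{"travel":[0.5,-0.7,117],"dr":[0,0,0],"hand":15},{"travel":[0.5,-0.7,117],"dr":[0,0,0],"hand":15},{"travel":[0.5,-0.7,117],"dr":[0,0,0],"hand":15}], grip_force=40)

```text
time: 4.9
position: [0.4599, -0.2841, 0.034]
eef_rot: [[0.987, -0.16, 0.001], [-0.16, -0.987, -0.001], [0.001, 0.001, -1.0]]
contact_force: [-1.0, 0.5, 6.7]
opening: 0.254
```

>>> drive_tool(deltas=[{"travel":[0,0,-5],"dr":[0,0,0],"hand":15},{"travel":[0,0,-15],"dr":[0,0,0],"hand":15},{"travel":[0,0,-35],"dr":[0,0,0],"hand":15},{"travel":[0,0,-55],"dr":[0,0,0],"hand":15},{"travel":[0,0,-70],"dr":[0,0,0],"hand":15},{"travel":[0,0,-80],"dr":[0,0,0],"hand":15},{"travel":[0,0,-80],"dr":[0,0,0],"hand":15},{"travel":[0,0,-80],"dr":[0,0,0],"hand":15}])

```text
time: 5.7
position: [0.4594, -0.2837, 0.1129]
eef_rot: [[0.987, -0.16, -0.0], [-0.16, -0.987, -0.0], [-0.0, 0.0, -1.0]]
contact_force: [-0.2, 0.1, -2.3]
opening: 0.253
```

```bash
python3 -c "
from h import *
print(state()['contact_force'],state()['opening'],state()['position'])
dl([.5515,.0446,.114],.1457)"
```

```text
[-0.1928974   0.09664693 -2.32938232] 0.25337267104729594 [ 0.45942584 -0.28370641  0.11288613]
travel [38.5, -338.8, -1.1] dr [0.0, 0.0001, -0.3059] t 5.7 j6 1.06
```

>>> drive_tool(deltas=[{"travel":[1,-10,0],"dr":[0,0,-0.01],"hand":15},{"travel":[4,-35,0],"dr":[0,0,-0.03],"hand":15},{"travel":[8,-70,0],"dr":[0,0,-0.06],"hand":15},{"travel":[12,-105,0],"dr":[0,0,-0.1],"hand":15},{"travel":[16,-140,0],"dr":[0,0,-0.13],"hand":15},{"travel":[20,-175,0],"dr":[0,0,-0.16],"hand":15},{"travel":[24,-210,0],"dr":[0,0,-0.19],"hand":15},{"travel":[28,-245,0],"dr":[0,0,-0.22],"hand":15},{"travel":[32,-280,0],"dr":[0,0,-0.26],"hand":15},{"travel":[35.5,-310,0],"dr":[0,0,-0.285],"hand":15},{"travel":[37.5,-330,0],"dr":[0,0,-0.3],"hand":15},{"travel":[38.5,-338.8,0],"dr":[0,0,-0.306],"hand":15},{"travel":[38.5,-338.8,10],"dr":[0,0,-0.306],"hand":15},{"travel":[38.5,-338.8,30],"dr":[0,0,-0.306],"hand":15},{"travel":[38.5,-338.8,50],"dr":[0,0,-0.306],"hand":15},{"travel":[38.5,-338.8,65],"dr":[0,0,-0.306],"hand":15},{"travel":[38.5,-338.8,73],"dr":[0,0,-0.306],"hand":15},{"travel":[38.5,-338.8,73],"dr":[0,0,-0.306],"hand":15},{"travel":[38.5,-338.8,73],"dr":[0,0,-0.306],"hand":15}])

```text
time: 7.6
position: [0.5517, 0.0441, 0.0401]
eef_rot: [[0.989, 0.145, -0.0], [0.145, -0.989, -0.0], [-0.0, 0.0, -1.0]]
contact_force: [0.3, 0.8, -1.4]
opening: 0.253
```

Run:
```python
from m import *
s=state(); print(s['position'],s['contact_force'])
p=snapshot('top'); np.save('top1.npy',p,allow_pickle=True)
cv2.imwrite('pics/t1.png',cv2.resize(p['pixels'][120:280,210:370,::-1],None,fx=3.7,fy=3.7,interpolation=cv2.INTER_CUBIC))
p=snapshot('side'); np.save('side1.npy',p,allow_pickle=True)
cv2.imwrite('pics/s1.png',cv2.resize(p['pixels'][160:270,200:350,::-1],None,fx=5,fy=5,interpolation=cv2.INTER_CUBIC))
```

```text
[0.55167008 0.04405119 0.04007019] [ 0.33832462  0.79092096 -1.43329826]
```

View pics/t1.png

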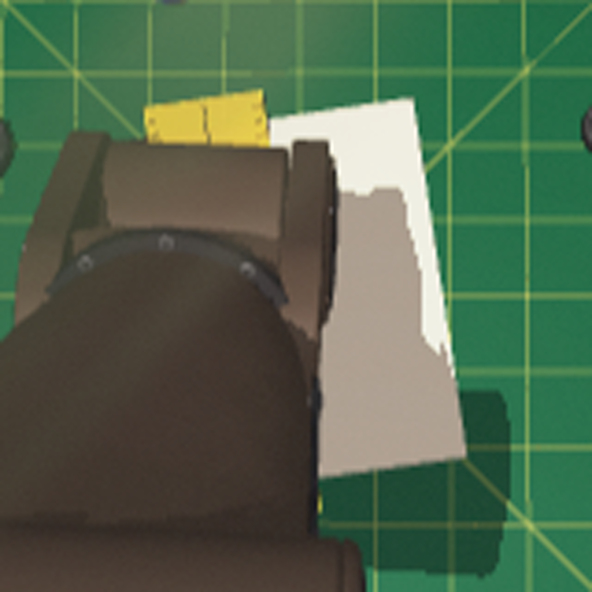

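View pics/s1.png

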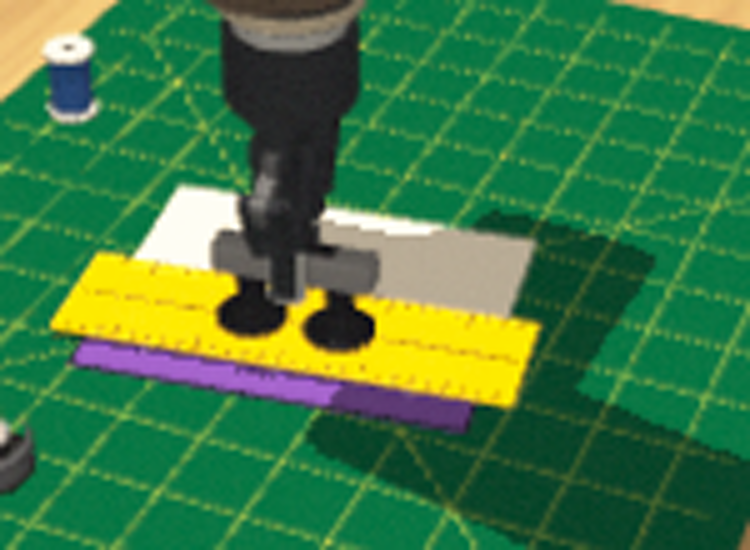

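The side view shows the ruler hovering parallel over the card with even overhang. The top view shows its far right corner close to the cut line. I lower it now.

>>> drive_tool(deltas=[{"travel":[0,0,1.5],"dr":[0,0,0],"hand":15},{"travel":[0,0,3],"dr":[0,0,0],"hand":15},{"travel":[0,0,4],"dr":[0,0,0],"hand":15},{"travel":[0,0,4.5],"dr":[0,0,0],"hand":15},{"travel":[0,0,4.5],"dr":[0,0,0],"hand":15},{"travel":[0,0,4.5],"dr":[0,0,0],"hand":15}])

```text
time: 8.3
position: [0.5517, 0.0445, 0.0356]
eef_rot: [[0.989, 0.145, 0.0], [0.145, -0.989, -0.0], [0.0, 0.0, -1.0]]
contact_force: [-0.8, 0.2, 0.3]
opening: 0.251
```

```bash
cat > chk.py <<'E'
from m import *
import sys
k=sys.argv[1]
s=state(); print(s['position'],s['contact_force'],s['time'])
cut=dict(top=np.array([557.,5.]),side=np.array([559.8,4.]))
for n in ['top','side']:
    p=snapshot(n); np.save(n+k+'.npy',p,allow_pickle=True)
    hsv=cv2.cvtColor(p['pixels'],cv2.COLOR_RGB2HSV); m=cv2.inRange(hsv,(20,140,50),(35,255,255))>0
    v,u=np.nonzero(m); q=np.array([ray(p,a,b,.0085)[:2] for a,b in zip(u,v)])*1000-cut[n]
    a=.1457; X=q@[np.cos(a),np.sin(a)]; Y=q@[-np.sin(a),np.cos(a)]
    ok=(abs(X)<160)&(Y>-15)&(Y<100); X,Y=X[ok],Y[ok]
    print(n,'X ext',X.min().round(1),X.max().round(1))
    for lo in range(-145,145,20):
        z=(X>=lo)&(X<lo+20)
        if z.sum()>20: print(lo,Y[z].min().round(1),Y[z].max().round(1),end='; ')
    print()
E
python3 chk.py 2
```

```text
[0.55165149 0.0445226  0.03556799] [-0.80275048  0.24302236  0.26349256] 8.3
top X ext -140.0 138.7
95 -0.6 72.5; 115 -0.6 78.5; 135 2.2 77.2; 
side X ext -144.3 139.1
-145 -2.9 84.0; -125 0.2 81.8; -105 0.1 81.9; -85 -0.0 82.1; -65 -0.1 82.2; -45 -1.1 80.8; -25 1.3 80.9; -5 2.1 81.8; 15 55.6 81.9; 35 0.9 81.3; 55 -0.9 80.7; 75 0.6 80.8; 95 0.5 80.1; 115 -1.3 84.0; 135 2.1 83.3;
```

Both cameras put the ruler edge within about 1 mm of the cut line. I release it and check again once the arm is clear.

>>> drive_tool(deltas=[{"travel":[0,0,0],"dr":[0,0,0],"hand":30},{"travel":[0,0,0],"dr":[0,0,0],"hand":45},{"travel":[0,0,0],"dr":[0,0,0],"hand":45},{"travel":[0,0,0],"dr":[0,0,0],"hand":45},{"travel":[0,0,-20],"dr":[0,0,0],"hand":45},{"travel":[0,0,-60],"dr":[0,0,0],"hand":45},{"travel":[0,0,-105],"dr":[0,0,0],"hand":45},{"travel":[0,0,-130],"dr":[0,0,0],"hand":45},{"travel":[0,0,-130],"dr":[0,0,0],"hand":45}])

```text
time: 9.3
position: [0.5529, 0.0445, 0.169]
eef_rot: [[0.989, 0.145, 0.006], [0.145, -0.989, -0.0], [0.006, 0.001, -1.0]]
contact_force: [0.5, 0.1, -0.1]
opening: 0.525
```

```bash
python3 -c "
from h import *
dl([.6565,.2195,.15],.1457)"
```

```text
travel [127.8, -158.1, 19.6] dr [0.0012, -0.0061, 0.0002] t 9.3 j6 1.39
```

>>> drive_tool(deltas=[{"travel":[40,-45,5],"dr":[0,0,0],"hand":60},{"travel":[75,-90,15],"dr":[0,0,0],"hand":60},{"travel":[110,-135,19.6],"dr":[0,0,0],"hand":60},{"travel":[127.8,-158.1,19.6],"dr":[0,0,0],"hand":60},{"travel":[127.8,-158.1,19.6],"dr":[0,0,0],"hand":60},{"travel":[127.8,-158.1,19.6],"dr":[0,0,0],"hand":60},{"travel":[127.8,-158.1,19.6],"dr":[0,0,0],"hand":60},{"travel":[127.8,-158.1,19.6],"dr":[0,0,0],"hand":60}])

```text
time: 10.1
position: [0.6547, 0.2182, 0.1458]
eef_rot: [[0.99, 0.144, -0.0], [0.144, -0.99, -0.0], [-0.001, 0.0, -1.0]]
contact_force: [-0.5, 1.3, -0.3]
opening: 0.702
```

```bash
python3 chk.py 3; python3 -c "
from h import *
p=np.load('top3.npy',allow_pickle=True).item()
cv2.imwrite('pics/t3.png',cv2.resize(p['pixels'][100:300,170:370,::-1],None,fx=3,fy=3,interpolation=cv2.INTER_CUBIC))
dl([.6568,.2197,.032],.1457)"
```

```text
[0.65473784 0.21816673 0.14584533] [-0.49736292  1.33302743 -0.34689067] 10.1
top X ext -142.2 138.7
-145 -0.9 79.4; -125 -0.3 78.5; -105 -0.3 78.3; -85 -0.3 78.5; -65 -0.2 78.6; -45 -0.2 78.4; -25 -0.6 78.5; -5 -0.2 78.3; 15 -0.2 78.5; 35 0.1 78.3; 55 -0.2 78.4; 75 -0.2 78.2; 95 -0.2 78.4; 115 -0.6 78.5; 135 2.2 77.2; 
side X ext -144.3 140.0
-145 -2.9 84.0; -125 0.2 81.8; -105 0.1 81.9; -85 -0.0 82.1; -65 0.7 82.2; -45 -1.1 82.3; -25 1.3 81.7; -5 -0.5 81.8; 15 -1.5 81.9; 35 0.9 82.0; 55 0.8 82.1; 75 0.6 82.3; 95 0.5 81.7; 115 -1.3 84.0; 135 -3.1 83.3; 
travel [2.0, -1.1, 114.2] dr [0.0001, -0.0001, -0.0013] t 10.2 j6 1.65
```

View pics/t3.png

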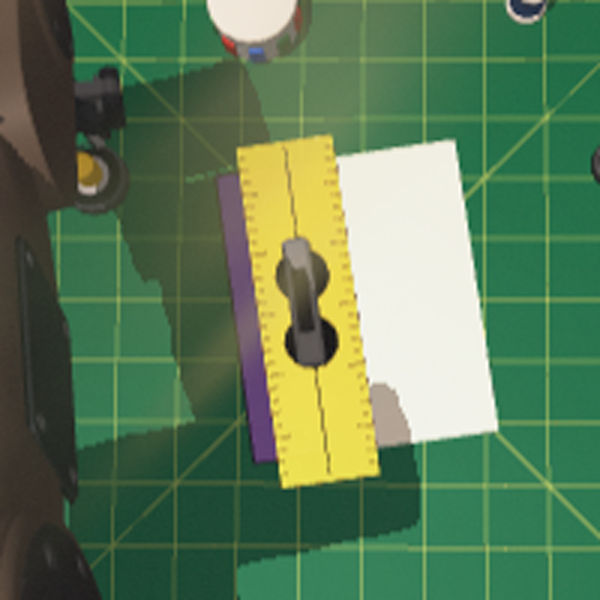

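The ruler sits with its edge on the cut line (edge offset about 0 to 1 mm, both cameras averaged), overhanging both card ends. Next, the big weight.

>>> drive_tool(deltas=[{"travel":[2,-1,35],"dr":[0,0,0],"hand":60},{"travel":[2,-1,70],"dr":[0,0,0],"hand":60},{"travel":[2,-1,95],"dr":[0,0,0],"hand":60},{"travel":[2,-1,110],"dr":[0,0,0],"hand":60},{"travel":[2,-1,114],"dr":[0,0,0],"hand":60},{"travel":[2,-1,114],"dr":[0,0,0],"hand":60},{"travel":[2,-1,114],"dr":[0,0,0],"hand":60},{"travel":[2,-1,114],"dr":[0,0,0],"hand":15},{"travel":[2,-1,114],"dr":[0,0,0],"hand":15},{"travel":[2,-1,114],"dr":[0,0,0],"hand":15},{"travel":[2,-1,114],"dr":[0,0,0],"hand":15},{"travel":[2,-1,114],"dr":[0,0,0],"hand":15},{"travel":[2,-1,114],"dr":[0,0,0],"hand":15},{"travel":[2,-1,114],"dr":[0,0,0],"hand":15},{"travel":[2,-1,114],"dr":[0,0,0],"hand":15},{"travel":[2,-1,114],"dr":[0,0,0],"hand":15}], grip_force=60)

```text
time: 11.8
position: [0.6572, 0.2209, 0.0327]
eef_rot: [[0.989, 0.145, 0.001], [0.145, -0.989, 0.0], [0.001, -0.0, -1.0]]
contact_force: [-1.3, -0.4, 6.3]
opening: 0.237
```

>>> drive_tool(deltas=[{"travel":[0,0,-5],"dr":[0,0,0],"hand":15},{"travel":[0,0,-15],"dr":[0,0,0],"hand":15},{"travel":[0,0,-35],"dr":[0,0,0],"hand":15},{"travel":[0,0,-60],"dr":[0,0,0],"hand":15},{"travel":[0,0,-80],"dr":[0,0,0],"hand":15},{"travel":[0,0,-90],"dr":[0,0,0],"hand":15},{"travel":[0,0,-90],"dr":[0,0,0],"hand":15},{"travel":[0,0,-90],"dr":[0,0,0],"hand":15}])

```text
time: 12.6
position: [0.6565, 0.2207, 0.1211]
eef_rot: [[0.989, 0.145, -0.001], [0.145, -0.989, -0.0], [-0.001, 0.0, -1.0]]
contact_force: [-0.4, -0.3, -4.3]
opening: 0.236
```

```bash
python3 -c "
from h import *
dl([.6555,.0597,.122],.1457)"
```

```text
travel [-24.4, 159.1, -0.8] dr [0.0002, 0.001, 0.0001] t 12.6 j6 1.65
```

>>> drive_tool(deltas=[{"travel":[-2,10,0],"dr":[0,0,0],"hand":15},{"travel":[-5,35,0],"dr":[0,0,0],"hand":15},{"travel":[-10,65,0],"dr":[0,0,0],"hand":15},{"travel":[-15,95,0],"dr":[0,0,0],"hand":15},{"travel":[-20,125,0],"dr":[0,0,0],"hand":15},{"travel":[-23,148,0],"dr":[0,0,0],"hand":15},{"travel":[-24.4,159.1,0],"dr":[0,0,0],"hand":15},{"travel":[-24.4,159.1,10],"dr":[0,0,0],"hand":15},{"travel":[-24.4,159.1,30],"dr":[0,0,0],"hand":15},{"travel":[-24.4,159.1,50],"dr":[0,0,0],"hand":15},{"travel":[-24.4,159.1,65],"dr":[0,0,0],"hand":15},{"travel":[-24.4,159.1,75],"dr":[0,0,0],"hand":15},{"travel":[-24.4,159.1,75],"dr":[0,0,0],"hand":15},{"travel":[-24.4,159.1,75],"dr":[0,0,0],"hand":15}])

```text
time: 14.0
position: [0.6561, 0.0601, 0.0471]
eef_rot: [[0.989, 0.146, 0.0], [0.146, -0.989, -0.0], [0.0, 0.0, -1.0]]
contact_force: [-0.4, 0.2, -3.2]
opening: 0.238
```

```bash
python3 -c "
from h import *
s=state();print(s['position'],s['contact_force'])
p=snapshot('side')
cv2.imwrite('pics/s4.png',cv2.resize(p['pixels'][140:260,180:340,::-1],None,fx=5,fy=5,interpolation=cv2.INTER_CUBIC))
dl([.6555,.0597,.0385],.1457)"
```

```text
[0.65614401 0.0601038  0.04707242] [-0.40787825  0.21928304 -3.16917522]
travel [-0.9, 0.2, 9.0] dr [0.0002, -0.001, 0.0004] t 14.05 j6 1.42
```

View pics/s4.png

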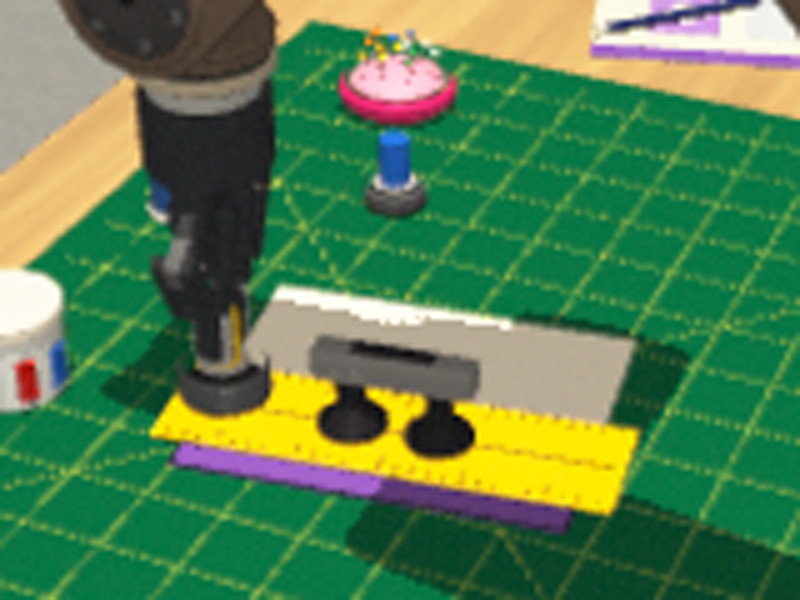

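The side view shows the weight upright over the far end of the ruler at about (225,385) px in the crop, clear of the handle. I lower it.

>>> drive_tool(deltas=[{"travel":[-0.5,0,3],"dr":[0,0,0],"hand":15},{"travel":[-0.5,0,6],"dr":[0,0,0],"hand":15},{"travel":[-0.5,0,8],"dr":[0,0,0],"hand":15},{"travel":[-0.5,0,8.5],"dr":[0,0,0],"hand":15},{"travel":[-0.5,0,8.5],"dr":[0,0,0],"hand":15},{"travel":[-0.5,0,8.5],"dr":[0,0,0],"hand":15}])

```text
time: 14.65
position: [0.6555, 0.0597, 0.0384]
eef_rot: [[0.989, 0.145, 0.0], [0.145, -0.989, -0.0], [0.0, 0.0, -1.0]]
contact_force: [-0.2, 1.1, -3.7]
opening: 0.241
```

Not yet supported (load still -3.7 N), so I lower a little more.

>>> drive_tool(deltas=[{"travel":[0,0,0.5],"dr":[0,0,0],"hand":15},{"travel":[0,0,1],"dr":[0,0,0],"hand":15},{"travel":[0,0,1],"dr":[0,0,0],"hand":15},{"travel":[0,0,1],"dr":[0,0,0],"hand":15}])

```text
time: 15.05
position: [0.6556, 0.0597, 0.0382]
eef_rot: [[0.989, 0.145, 0.001], [0.145, -0.989, -0.0], [0.001, 0.0, -1.0]]
contact_force: [-2.8, -1.0, 5.6]
opening: 0.238
```

>>> drive_tool(deltas=[{"travel":[0,0,-0.5],"dr":[0,0,0],"hand":22},{"travel":[0,0,-0.5],"dr":[0,0,0],"hand":32},{"travel":[0,0,-0.5],"dr":[0,0,0],"hand":45},{"travel":[0,0,-0.5],"dr":[0,0,0],"hand":50},{"travel":[0,0,-0.5],"dr":[0,0,0],"hand":50},{"travel":[0,0,-15],"dr":[0,0,0],"hand":50},{"travel":[0,0,-45],"dr":[0,0,0],"hand":50},{"travel":[0,0,-85],"dr":[0,0,0],"hand":50},{"travel":[0,0,-120],"dr":[0,0,0],"hand":50},{"travel":[0,0,-120],"dr":[0,0,0],"hand":50},{"travel":[0,0,-120],"dr":[0,0,0],"hand":50}])

```text
time: 16.15
position: [0.6555, 0.0598, 0.1588]
eef_rot: [[0.989, 0.145, 0.002], [0.145, -0.989, -0.0], [0.002, 0.0, -1.0]]
contact_force: [-0.7, -0.3, 0.2]
opening: 0.584
```

```bash
python3 -c "
from h import *
dl([.6685,-.208,.15],.1457)"
```

```text
travel [-26.1, 266.8, 8.9] dr [0.0004, -0.0021, 0.0001] t 16.15 j6 1.42
```

>>> drive_tool(deltas=[{"travel":[-4,40,3],"dr":[0,0,0],"hand":60},{"travel":[-8,85,6],"dr":[0,0,0],"hand":60},{"travel":[-13,130,9],"dr":[0,0,0],"hand":60},{"travel":[-18,175,9],"dr":[0,0,0],"hand":60},{"travel":[-22,220,9],"dr":[0,0,0],"hand":60},{"travel":[-25,255,9],"dr":[0,0,0],"hand":60},{"travel":[-26.1,266.8,9],"dr":[0,0,0],"hand":60},{"travel":[-26.1,266.8,9],"dr":[0,0,0],"hand":60},{"travel":[-26.1,266.8,9],"dr":[0,0,0],"hand":60},{"travel":[-26.1,266.8,9],"dr":[0,0,0],"hand":60}])

```text
time: 17.15
position: [0.6684, -0.2063, 0.1482]
eef_rot: [[0.989, 0.147, -0.001], [0.147, -0.989, 0.0], [-0.001, -0.0, -1.0]]
contact_force: [0.2, -0.7, -0.1]
opening: 0.702
```

```bash
python3 chk.py 5; python3 -c "
from h import *
p=np.load('top5.npy',allow_pickle=True).item()
cv2.imwrite('pics/t5.png',cv2.resize(p['pixels'][100:300,170:370,::-1],None,fx=3,fy=3,interpolation=cv2.INTER_CUBIC))
dl([.6685,-.208,.029],.1457)"
```

```text
[ 0.668351   -0.20627555  0.14818506] [ 0.22753004 -0.65988432 -0.06992458] 17.15
top X ext -42.5 138.0
-45 -0.6 17.9; -25 -0.2 54.5; -5 -0.2 76.6; 15 -0.2 78.1; 35 0.1 78.3; 55 -0.2 78.1; 75 -0.2 77.9; 95 -0.2 78.0; 115 0.1 78.5; 135 2.2 77.2; 
side X ext -144.3 139.1
-145 -2.9 84.0; -125 0.2 81.8; -105 0.1 81.2; -85 -0.0 81.3; -65 -0.1 81.5; -45 -1.1 80.8; -25 1.3 80.9; -5 1.1 81.0; 15 -0.6 81.1; 35 0.9 81.3; 55 0.8 80.7; 75 1.5 80.8; 95 -3.8 80.1; 115 -14.2 84.0; 135 -14.4 83.3; 
travel [-0.2, 1.5, 119.5] dr [-0.0001, 0.0001, 0.0018] t 17.25 j6 1.03
```

View pics/t5.png

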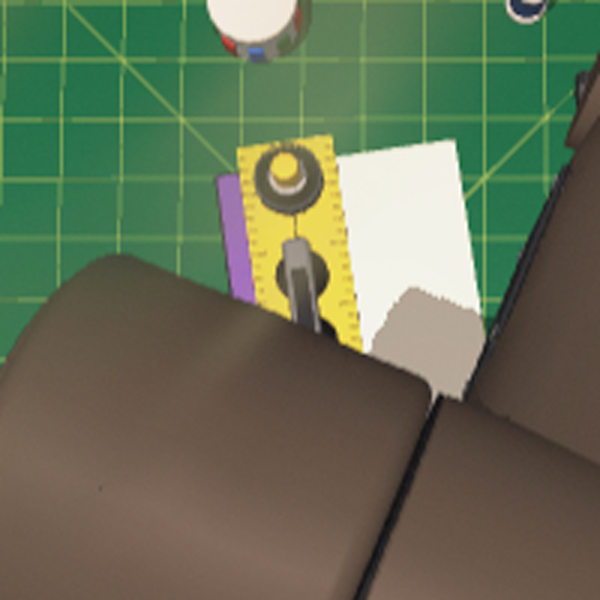

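The big weight stands centred on the far end and the ruler has not moved. Next, the small weight.

>>> drive_tool(deltas=[{"travel":[0,1.5,35],"dr":[0,0,0],"hand":60},{"travel":[0,1.5,70],"dr":[0,0,0],"hand":60},{"travel":[0,1.5,100],"dr":[0,0,0],"hand":60},{"travel":[0,1.5,115],"dr":[0,0,0],"hand":60},{"travel":[0,1.5,120],"dr":[0,0,0],"hand":60},{"travel":[0,1.5,120],"dr":[0,0,0],"hand":60},{"travel":[0,1.5,120],"dr":[0,0,0],"hand":60},{"travel":[0,1.5,120],"dr":[0,0,0],"hand":15},{"travel":[0,1.5,120],"dr":[0,0,0],"hand":15},{"travel":[0,1.5,120],"dr":[0,0,0],"hand":15},{"travel":[0,1.5,120],"dr":[0,0,0],"hand":15},{"travel":[0,1.5,120],"dr":[0,0,0],"hand":15},{"travel":[0,1.5,120],"dr":[0,0,0],"hand":15},{"travel":[0,1.5,120],"dr":[0,0,0],"hand":15},{"travel":[0,1.5,120],"dr":[0,0,0],"hand":15},{"travel":[0,1.5,120],"dr":[0,0,0],"hand":15}], grip_force=60)

```text
time: 18.85
position: [0.6689, -0.2096, 0.0294]
eef_rot: [[0.989, 0.145, 0.001], [0.145, -0.989, -0.0], [0.001, 0.001, -1.0]]
contact_force: [-2.2, 0.8, 5.9]
opening: 0.233
```

>>> drive_tool(deltas=[{"travel":[0,0,-5],"dr":[0,0,0],"hand":15},{"travel":[0,0,-15],"dr":[0,0,0],"hand":15},{"travel":[0,0,-35],"dr":[0,0,0],"hand":15},{"travel":[0,0,-65],"dr":[0,0,0],"hand":15},{"travel":[0,0,-90],"dr":[0,0,0],"hand":15},{"travel":[0,0,-105],"dr":[0,0,0],"hand":15},{"travel":[0,0,-110],"dr":[0,0,0],"hand":15},{"travel":[0,0,-110],"dr":[0,0,0],"hand":15}])

```text
time: 19.65
position: [0.6685, -0.2095, 0.1386]
eef_rot: [[0.989, 0.145, 0.0], [0.145, -0.989, -0.0], [0.0, 0.0, -1.0]]
contact_force: [-0.0, -0.1, -2.0]
opening: 0.234
```

```bash
python3 -c "
from h import *
c=np.array([.5517,.0445])-.107*np.array([.989,.145]);print(c)
dl([*c,.135],.1457)"
```

```text
[0.445877 0.028985]
travel [-185.7, -268.3, 3.5] dr [0.0003, -0.0003, 0.0] t 19.65 j6 1.03
```

>>> drive_tool(deltas=[{"travel":[-7,-10,0],"dr":[0,0,0],"hand":15},{"travel":[-21,-30,0],"dr":[0,0,0],"hand":15},{"travel":[-41,-60,0],"dr":[0,0,0],"hand":15},{"travel":[-62,-90,0],"dr":[0,0,0],"hand":15},{"travel":[-83,-120,0],"dr":[0,0,0],"hand":15},{"travel":[-104,-150,0],"dr":[0,0,0],"hand":15},{"travel":[-125,-180,0],"dr":[0,0,0],"hand":15},{"travel":[-145,-210,0],"dr":[0,0,0],"hand":15},{"travel":[-166,-240,0],"dr":[0,0,0],"hand":15},{"travel":[-180,-260,0],"dr":[0,0,0],"hand":15},{"travel":[-185.7,-268.3,3],"dr":[0,0,0],"hand":15},{"travel":[-185.7,-268.3,15],"dr":[0,0,0],"hand":15},{"travel":[-185.7,-268.3,40],"dr":[0,0,0],"hand":15},{"travel":[-185.7,-268.3,65],"dr":[0,0,0],"hand":15},{"travel":[-185.7,-268.3,85],"dr":[0,0,0],"hand":15},{"travel":[-185.7,-268.3,96],"dr":[0,0,0],"hand":15},{"travel":[-185.7,-268.3,96],"dr":[0,0,0],"hand":15},{"travel":[-185.7,-268.3,96],"dr":[0,0,0],"hand":15},{"travel":[-185.7,-268.3,96],"dr":[0,0,0],"hand":15}])

```text
time: 21.55
position: [0.4463, 0.0289, 0.043]
eef_rot: [[0.989, 0.145, 0.001], [0.145, -0.989, -0.0], [0.001, 0.0, -1.0]]
contact_force: [0.1, 0.5, -1.0]
opening: 0.236
```

```bash
python3 -c "
from h import *
s=state();print(s['position'],s['contact_force'])
p=snapshot('side')
cv2.imwrite('pics/s6.png',cv2.resize(p['pixels'][140:260,180:340,::-1],None,fx=5,fy=5,interpolation=cv2.INTER_CUBIC))
dl([.4459,.0290,.0350],.1457)"
```

```text
[0.44630464 0.02887162 0.04303448] [ 0.12514012  0.51368208 -0.95319855]
travel [-0.4, -0.2, 8.1] dr [0.0004, -0.0014, 0.0001] t 21.6 j6 1.34
```

View pics/s6.png

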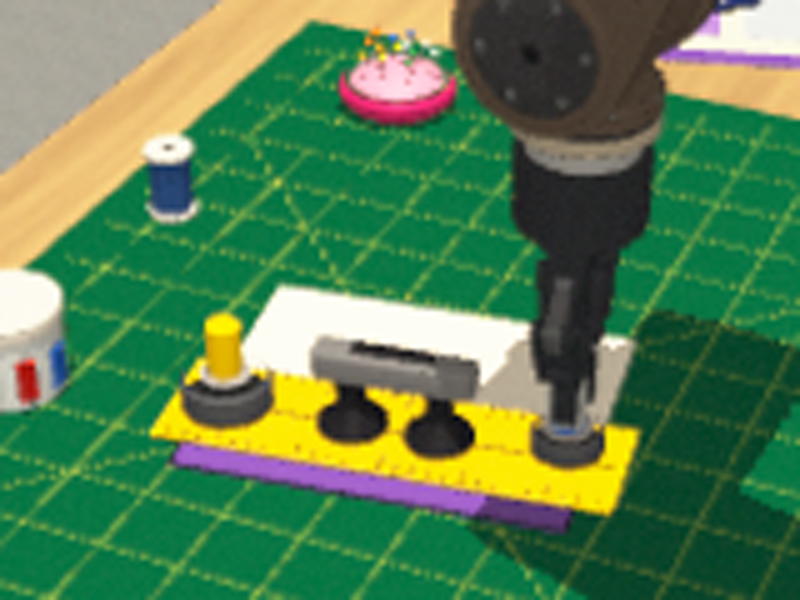

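The small weight hangs upright over the near end, and the big weight is standing on the far end. I lower until contact.

>>> drive_tool(deltas=[{"travel":[0,0,3],"dr":[0,0,0],"hand":15},{"travel":[0,0,6],"dr":[0,0,0],"hand":15},{"travel":[0,0,7.5],"dr":[0,0,0],"hand":15},{"travel":[0,0,8.3],"dr":[0,0,0],"hand":15},{"travel":[0,0,8.5],"dr":[0,0,0],"hand":15},{"travel":[0,0,8.5],"dr":[0,0,0],"hand":15}])

```text
time: 22.2
position: [0.4459, 0.029, 0.0347]
eef_rot: [[0.989, 0.145, 0.001], [0.145, -0.989, -0.0], [0.001, 0.0, -1.0]]
contact_force: [-3.4, 1.1, 18.1]
opening: 0.237
```

>>> drive_tool(deltas=[{"travel":[0,0,-0.6],"dr":[0,0,0],"hand":15},{"travel":[0,0,-0.6],"dr":[0,0,0],"hand":22},{"travel":[0,0,-0.6],"dr":[0,0,0],"hand":35},{"travel":[0,0,-0.6],"dr":[0,0,0],"hand":50},{"travel":[0,0,-0.6],"dr":[0,0,0],"hand":50},{"travel":[0,0,-0.6],"dr":[0,0,0],"hand":50},{"travel":[0,0,-15],"dr":[0,0,0],"hand":50},{"travel":[0,0,-45],"dr":[0,0,0],"hand":50},{"travel":[0,0,-85],"dr":[0,0,0],"hand":50},{"travel":[0,0,-115],"dr":[0,0,0],"hand":50},{"travel":[0,0,-115],"dr":[0,0,0],"hand":50},{"travel":[0,0,-115],"dr":[0,0,0],"hand":50}])

```text
time: 23.4
position: [0.4459, 0.029, 0.1491]
eef_rot: [[0.989, 0.145, 0.001], [0.145, -0.989, -0.0], [0.001, 0.0, -1.0]]
contact_force: [-0.6, 0.3, 0.1]
opening: 0.582
```

Run:
```python
from m import *
# cutter pose: use points above z>0.012 near, from initial views
for n in ['top','side']:
    p=np.load(n+'0.npy',allow_pickle=True).item(); W=pts(p)
    c=np.array([.46,.288]); a=.5685
    L=W[...,:2]-c; X=L@[np.cos(a),np.sin(a)]; Y=L@[-np.sin(a),np.cos(a)]
    sel=(abs(X)<.12)&(abs(Y)<.045)&(W[...,2]>.0225)&(W[...,2]<.035)
    print(n,sel.sum())
    if sel.sum():
        x,y=X[sel]*1e3,Y[sel]*1e3; k=np.polyfit(x,y,1); print(np.percentile(x,[1,99]).round(1),np.percentile(y-np.polyval(k,x),[2,98]).round(1),k.round(3))
        m=(np.percentile(y-np.polyval(k,x),[2,98])).mean(); print('mid',m)
    # handle+head all
    sel=(abs(X)<.13)&(abs(Y)<.05)&(W[...,2]>.011)&(W[...,2]<.035); x=X[sel]*1e3; print(np.percentile(x,[0.5,99.5]).round(1))
dl([.459,.288,.14],.5685)
```

```text
top 643
[-75.8  85.1] [-11.8  12.6] [-0.001  0.431]
mid 0.3853857416553357
[-77.4  93.2]
side 444
[-73.5  82.1] [-13.7  11.1] [-0.007  4.373]
mid -1.2651917890203093
[-74.   95.9]
travel [50.6, -254.4, 9.1] dr [0.0007, -0.0012, -0.4227] t 23.4 j6 1.34
```

```bash
python3 -c "
from h import *
dl([.467,.2935,.12],.5685)"
```

```text
travel [59.3, -258.7, 29.1] dr [0.0007, -0.0012, -0.4227] t 23.4 j6 1.34
```

>>> drive_tool(deltas=[{"travel":[9,-40,0],"dr":[0,0,-0.06],"hand":60},{"travel":[20,-85,5],"dr":[0,0,-0.14],"hand":60},{"travel":[30,-130,10],"dr":[0,0,-0.21],"hand":60},{"travel":[40,-175,18],"dr":[0,0,-0.29],"hand":60},{"travel":[50,-220,24],"dr":[0,0,-0.36],"hand":60},{"travel":[57,-250,29],"dr":[0,0,-0.41],"hand":60},{"travel":[59.3,-258.7,29],"dr":[0,0,-0.4227],"hand":60},{"travel":[59.3,-258.7,29],"dr":[0,0,-0.4227],"hand":60},{"travel":[59.3,-258.7,29],"dr":[0,0,-0.4227],"hand":60},{"travel":[59.3,-258.7,29],"dr":[0,0,-0.4227],"hand":60}])

```text
time: 24.4
position: [0.4669, 0.2923, 0.1197]
eef_rot: [[0.844, 0.537, -0.001], [0.537, -0.844, -0.0], [-0.001, 0.0, -1.0]]
contact_force: [-0.6, -0.7, 0.0]
opening: 0.703
```

```bash
python3 chk.py 7; python3 -c "
from h import *
for n in ['top','side']:
    p=np.load(n+'7.npy',allow_pickle=True).item()
    b=(100,300,120,370) if n=='top' else (150,310,180,340)
    cv2.imwrite('pics/'+n[0]+'7.png',cv2.resize(p['pixels'][b[0]:b[1],b[2]:b[3],::-1],None,fx=3,fy=3,interpolation=cv2.INTER_CUBIC))
dl([.467,.2935,.005],.5685)"
```

```text
[0.46694181 0.29226571 0.1197247 ] [-0.60502371 -0.68257995  0.03507062] 24.4
top X ext -141.9 138.0
-145 -0.9 79.4; -125 -0.3 78.2; -105 -0.6 78.0; -85 -0.6 78.1; -65 -0.6 78.2; -45 -0.6 78.4; -25 -0.6 77.8; -5 -0.6 78.0; 15 -0.6 78.1; 35 0.1 78.3; 55 -0.2 78.1; 75 -0.2 77.9; 95 -0.2 78.0; 115 0.1 78.5; 135 2.2 77.2; 
side X ext -143.4 139.1
-145 -2.1 84.0; -125 1.2 81.8; -105 0.9 81.2; -85 0.8 81.3; -65 0.7 81.5; -45 -1.1 80.8; -25 1.3 80.9; -5 0.3 80.2; 55 34.8 80.7; 75 20.9 80.8; 95 -4.6 80.9; 115 -14.2 84.0; 135 -14.4 83.3; 
travel [0.4, -0.9, 115.0] dr [0.0001, 0.0, -0.0018] t 24.5 j6 1.44
```

View pics/t7.png

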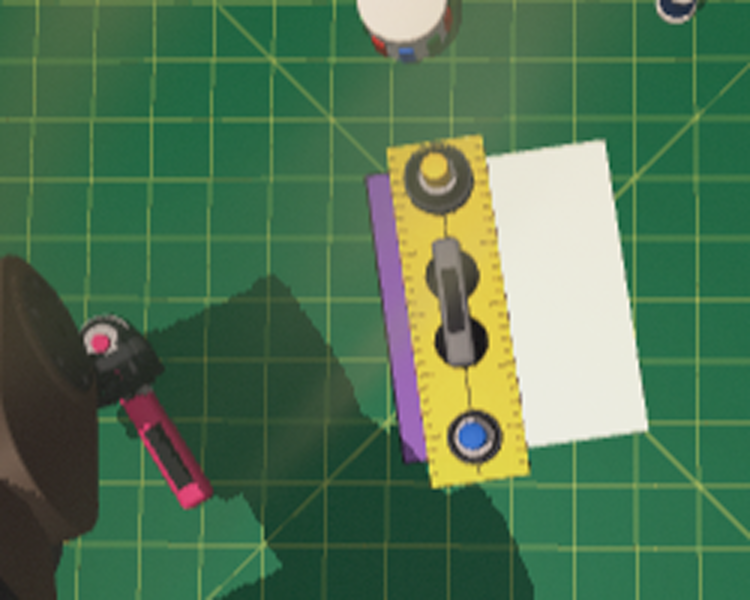

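View pics/s7.png

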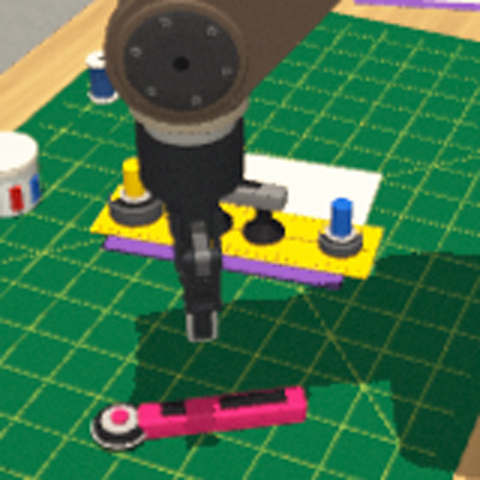

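Both weights stand on the ruler either side of the handle, and the edge is on the line. Next I pick up the cutter.

>>> drive_tool(deltas=[{"travel":[0.4,-0.9,35],"dr":[0,0,0],"hand":60},{"travel":[0.4,-0.9,70],"dr":[0,0,0],"hand":60},{"travel":[0.4,-0.9,95],"dr":[0,0,0],"hand":60},{"travel":[0.4,-0.9,108],"dr":[0,0,0],"hand":60},{"travel":[0.4,-0.9,113],"dr":[0,0,0],"hand":60},{"travel":[0.4,-0.9,113],"dr":[0,0,0],"hand":60},{"travel":[0.4,-0.9,113],"dr":[0,0,0],"hand":60},{"travel":[0.4,-0.9,113],"dr":[0,0,0],"hand":15},{"travel":[0.4,-0.9,113],"dr":[0,0,0],"hand":15},{"travel":[0.4,-0.9,113],"dr":[0,0,0],"hand":15},{"travel":[0.4,-0.9,113],"dr":[0,0,0],"hand":15},{"travel":[0.4,-0.9,113],"dr":[0,0,0],"hand":15},{"travel":[0.4,-0.9,113],"dr":[0,0,0],"hand":15},{"travel":[0.4,-0.9,113],"dr":[0,0,0],"hand":15},{"travel":[0.4,-0.9,113],"dr":[0,0,0],"hand":15},{"travel":[0.4,-0.9,113],"dr":[0,0,0],"hand":15}], grip_force=40)

```text
time: 26.1
position: [0.4671, 0.2946, 0.0077]
eef_rot: [[0.843, 0.538, 0.001], [0.538, -0.843, 0.0], [0.001, 0.0, -1.0]]
contact_force: [-0.5, -0.8, 6.1]
opening: 0.275
```

>>> drive_tool(deltas=[{"travel":[0,0,-5],"dr":[0,0,0],"hand":15},{"travel":[0,0,-15],"dr":[0,0,0],"hand":15},{"travel":[0,0,-35],"dr":[0,0,0],"hand":15},{"travel":[0,0,-65],"dr":[0,0,0],"hand":15},{"travel":[0,0,-95],"dr":[0,0,0],"hand":15},{"travel":[0,0,-120],"dr":[0,0,0],"hand":15},{"travel":[0,0,-130],"dr":[0,0,0],"hand":15},{"travel":[0,0,-130],"dr":[0,0,0],"hand":15},{"travel":[0,0,-130],"dr":[0,0,0],"hand":15}])

```text
time: 27.0
position: [0.4664, 0.2943, 0.1362]
eef_rot: [[0.843, 0.538, -0.001], [0.538, -0.843, -0.0], [-0.001, -0.0, -1.0]]
contact_force: [0.6, -0.2, -0.5]
opening: 0.269
```

```bash
python3 -c "
from h import *
p=snapshot('side'); cv2.imwrite('pics/s8.png',cv2.resize(p['pixels'][150:350,180:380,::-1],None,fx=3,fy=3,interpolation=cv2.INTER_CUBIC))
dl([.5648,-.0446,.135],.1457)"
```

```text
travel [-99.5, 338.6, 0.9] dr [0.0002, 0.0018, 0.4227] t 27.05 j6 1.45
```

View pics/s8.png

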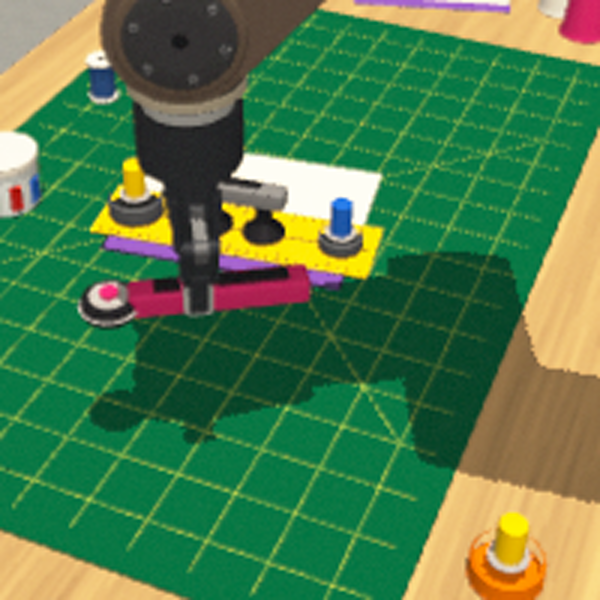

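The side view shows the cutter held level, blade end away. I carry it over the weights, with a clearance of more than 60 mm.

>>> drive_tool(deltas=[{"travel":[-3,10,0],"dr":[0,0,0.01],"hand":15},{"travel":[-10,34,0],"dr":[0,0,0.04],"hand":15},{"travel":[-20,68,0],"dr":[0,0,0.08],"hand":15},{"travel":[-30,102,0],"dr":[0,0,0.12],"hand":15},{"travel":[-40,136,0],"dr":[0,0,0.17],"hand":15},{"travel":[-50,170,0],"dr":[0,0,0.21],"hand":15},{"travel":[-60,204,0],"dr":[0,0,0.25],"hand":15},{"travel":[-70,238,0],"dr":[0,0,0.29],"hand":15},{"travel":[-80,272,0],"dr":[0,0,0.34],"hand":15},{"travel":[-90,306,0],"dr":[0,0,0.38],"hand":15},{"travel":[-97,330,0],"dr":[0,0,0.41],"hand":15},{"travel":[-99.5,338.6,0],"dr":[0,0,0.4227],"hand":15},{"travel":[-99.5,338.6,10],"dr":[0,0,0.4227],"hand":15},{"travel":[-99.5,338.6,30],"dr":[0,0,0.4227],"hand":15},{"travel":[-99.5,338.6,60],"dr":[0,0,0.4227],"hand":15},{"travel":[-99.5,338.6,90],"dr":[0,0,0.4227],"hand":15},{"travel":[-99.5,338.6,110],"dr":[0,0,0.4227],"hand":15},{"travel":[-99.5,338.6,119],"dr":[0,0,0.4227],"hand":15},{"travel":[-99.5,338.6,119],"dr":[0,0,0.4227],"hand":15},{"travel":[-99.5,338.6,119],"dr":[0,0,0.4227],"hand":15}])

```text
time: 29.05
position: [0.5654, -0.044, 0.0183]
eef_rot: [[0.989, 0.146, 0.0], [0.146, -0.989, -0.0], [0.0, 0.0, -1.0]]
contact_force: [0.0, -0.2, -1.0]
opening: 0.269
```

```bash
python3 -c "
from h import *
s=state();print(s['position'],s['contact_force'])
p=snapshot('side'); cv2.imwrite('pics/s9.png',cv2.resize(p['pixels'][150:260,190:340,::-1],None,fx=5,fy=5,interpolation=cv2.INTER_CUBIC))
p=snapshot('top'); cv2.imwrite('pics/t9.png',cv2.resize(p['pixels'][120:280,210:370,::-1],None,fx=3.5,fy=3.5,interpolation=cv2.INTER_CUBIC))
dl([.5648,-.0446,.0092],.1457)"
```

```text
[ 0.56537775 -0.0439504   0.01828039] [ 0.0253596  -0.20664963 -0.97766974]
travel [-0.9, 0.2, 9.7] dr [0.0006, -0.0015, 0.0005] t 29.15 j6 1.23
```

View pics/s9.png

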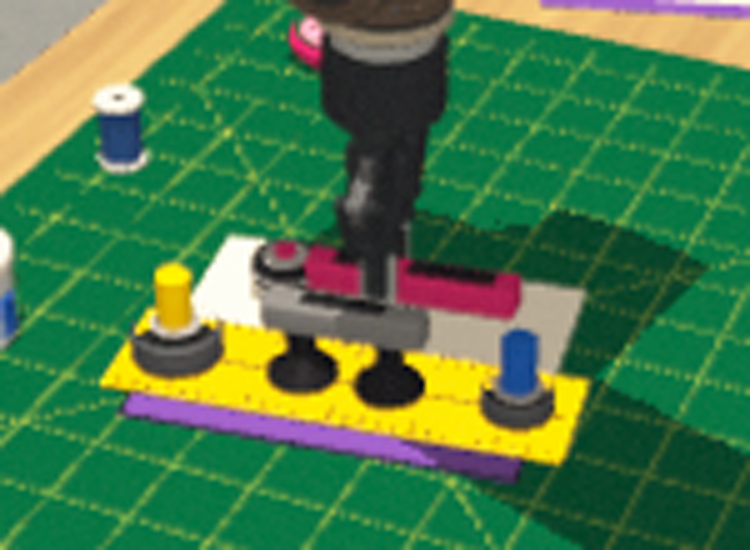

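View pics/t9.png

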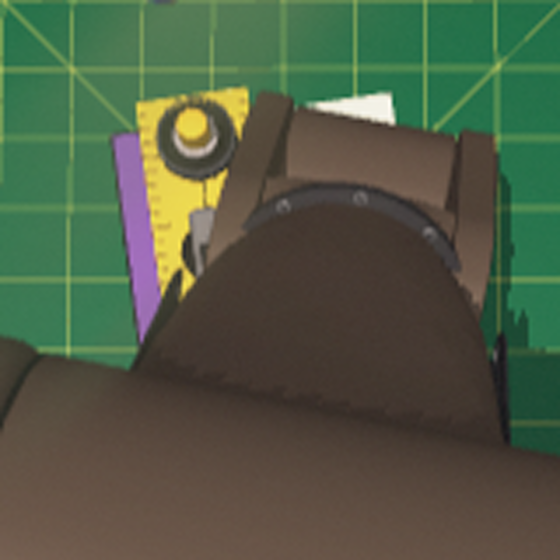

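>>> drive_tool(deltas=[{"travel":[-0.5,0,3],"dr":[0,0,0],"hand":15},{"travel":[-0.5,0,6],"dr":[0,0,0],"hand":15},{"travel":[-0.5,0,8],"dr":[0,0,0],"hand":15},{"travel":[-0.5,0,9],"dr":[0,0,0],"hand":15},{"travel":[-0.5,0,9],"dr":[0,0,0],"hand":15},{"travel":[-0.5,0,9],"dr":[0,0,0],"hand":15}])

```text
time: 29.75
position: [0.5647, -0.0445, 0.0092]
eef_rot: [[0.989, 0.145, 0.0], [0.145, -0.989, -0.0], [-0.0, 0.0, -1.0]]
contact_force: [-2.3, 0.2, 5.4]
opening: 0.27
```

Contact. I release with a small opening, lift, and retreat to the robot's right.

>>> drive_tool(deltas=[{"travel":[0,0,-0.4],"dr":[0,0,0],"hand":28},{"travel":[0,0,-0.4],"dr":[0,0,0],"hand":36},{"travel":[0,0,-0.4],"dr":[0,0,0],"hand":42},{"travel":[0,0,-0.4],"dr":[0,0,0],"hand":42},{"travel":[0,0,-0.4],"dr":[0,0,0],"hand":42},{"travel":[0,0,-15],"dr":[0,0,0],"hand":42},{"travel":[0,0,-45],"dr":[0,0,0],"hand":42},{"travel":[0,0,-90],"dr":[0,0,0],"hand":42},{"travel":[0,0,-130],"dr":[0,0,0],"hand":42},{"travel":[0,0,-160],"dr":[0,0,0],"hand":42},{"travel":[-40,40,-170],"dr":[0,0,0],"hand":42},{"travel":[-70,85,-170],"dr":[0,0,0],"hand":42},{"travel":[-80,130,-170],"dr":[0,0,0],"hand":42},{"travel":[-90,175,-170],"dr":[0,0,0],"hand":42},{"travel":[-100,220,-170],"dr":[0,0,0],"hand":42},{"travel":[-110,265,-170],"dr":[0,0,0],"hand":42},{"travel":[-120,310,-170],"dr":[0,0,0],"hand":42},{"travel":[-120,330,-170],"dr":[0,0,0],"hand":42},{"travel":[-120,330,-170],"dr":[0,0,0],"hand":42}])

```text
time: 31.65
position: [0.4935, -0.391, 0.1796]
eef_rot: [[0.99, 0.142, 0.001], [0.142, -0.99, -0.001], [0.001, 0.001, -1.0]]
contact_force: [-0.5, 1.9, -0.1]
opening: 0.493
```

```bash
python3 chk.py 10
python3 - <<'E'
from m import *
for n in ['top','side']:
    p=np.load(n+'10.npy',allow_pickle=True).item()
    b=(90,300,170,450) if n=='top' else (140,310,170,340)
    cv2.imwrite('pics/'+n[0]+'10.png',cv2.resize(p['pixels'][b[0]:b[1],b[2]:b[3],::-1],None,fx=2.8,fy=2.8,interpolation=cv2.INTER_CUBIC))
    W=pts(p); c=np.array([.5645,-.0446]); a=.1457
    L=W[...,:2]-c; X=L@[np.cos(a),np.sin(a)]*1e3; Y=L@[-np.sin(a),np.cos(a)]*1e3
    pk=cv2.inRange(cv2.cvtColor(p['pixels'],cv2.COLOR_RGB2HSV),(160,90,80),(180,255,255))>0
    sel=(abs(X)<130)&(abs(Y)<48)&pk
    print(n,'pink rect',rect(p,sel,.0265))
    sel=(abs(X)<115)&(abs(Y)<45)&(W[...,2]>.013)&(W[...,2]<.04)
    x,y=X[sel],Y[sel]; h=x<40; k=np.polyfit(x[h],y[h],1)
    print(n,np.percentile(x,[.5,99.5]).round(1),np.percentile(y[h],[2,98]).round(1),np.percentile(y[~h],[2,98]).round(1),k.round(4))
E
```

```text
[ 0.49345178 -0.39098058  0.17959506] [-0.5490452   1.89351803 -0.05876292] 31.65
top X ext -141.1 138.0
-145 -0.9 78.7; -125 -0.3 78.2; -105 -0.3 78.0; -85 -0.3 78.5; -65 -0.6 78.2; -45 -0.6 78.4; -25 -0.6 78.2; -5 -0.6 78.0; 15 -0.6 78.1; 35 0.1 78.3; 55 -0.2 78.1; 75 -0.2 77.9; 95 -0.2 78.0; 115 0.1 78.2; 135 2.2 77.2; 
side X ext -143.4 139.1
-145 -2.1 84.0; -125 1.2 81.8; -105 0.9 81.2; -85 0.8 81.3; -65 0.7 81.5; -45 -1.1 80.8; -25 1.3 80.9; -5 0.3 80.2; 15 -0.6 81.1; 35 0.9 81.3; 55 0.8 80.7; 75 1.5 80.8; 95 -3.8 80.1; 115 -14.2 84.0; 135 -14.4 83.3; 
top pink rect (array([545.8, -47.8]), array([139.5,  28.1]), 0.1472)
top [-85.7  86.7] [-12.8  11.5] [-21.6  19.5] [-0.003  -0.5921]
side pink rect (array([543.3, -35.2]), array([143.8,  51.7]), 0.157)
side [-85.   85.5] [-8.8 16.1] [-20.5  20. ] [-0.0103  6.2365]
```

View pics/t10.png

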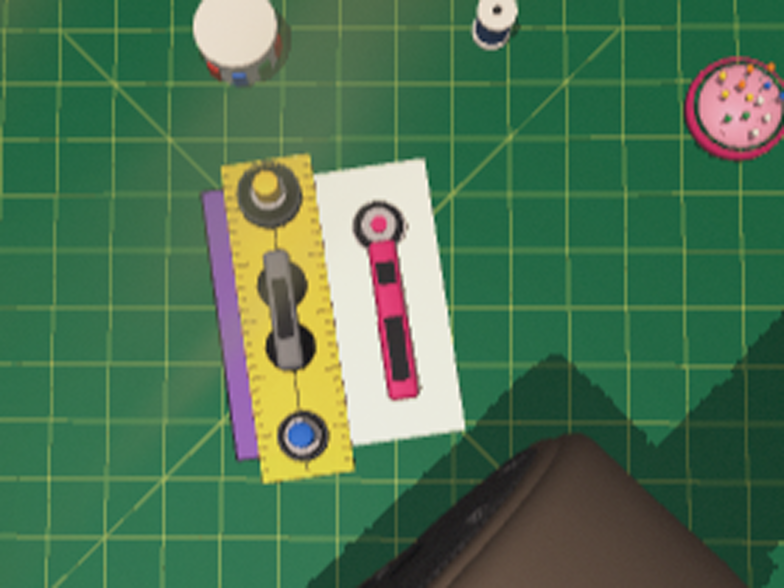

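View pics/s10.png

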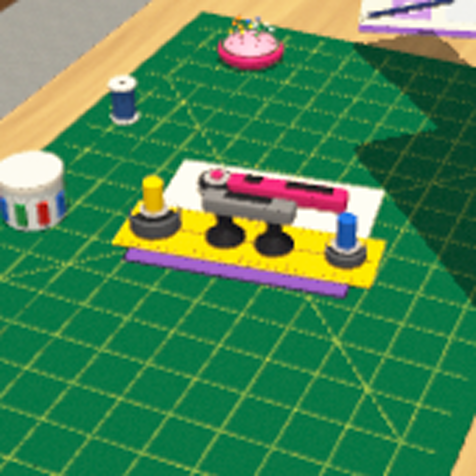

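Top view: ruler edge on the cut line, both weights standing, cutter centred on the white half, and the tub, spool and dish where they were. The arm is clear, so I hand in.

```bash
python3 -c "
from h import *
print(finish_job(), state()['time'])"
```

```text
the job is handed in; nothing more can be done
the job is handed in; nothing more can be done
```

The job is done and handed in at about 32 s of the 104 s allowed. It was done in the order asked: ruler, big weight, small weight, cutter. The hand-in reported no verdict.

The last pictures, taken after the arm had moved clear, showed:

- **Ruler:** It lies flat on the purple half. Its edge is within about 1 mm of the cut line and its heading within about 0.005 rad of the card. It reaches about 20 mm past each end of the card.
- **Weights:** The big weight stands on the far end and the small one on the near end, either side of the handle. Both are upright.
- **Cutter:** It lies on the middle of the white half, blade end away from the robot. It is within about 1 mm of centre and 0.003 rad of parallel in the top view.
- **Bystanders:** By eye, the tub, dish and spool are where they were. I did not re-measure them.

**Disagreements:**
- The two cameras put the card about 2–3 mm apart in x, which is about the stated calibration error.
- They differ by about 2 mm on where the ruler lies across the card. The top view has it about 1 mm over the line and the side view about 1 mm short.
- The side view showed the cutter 4–6 mm nearer the ruler than the top view did. The ruler's handle partly hides it there and the view is oblique, so I trusted the top view and the arm's own position.

The highest wrist force I saw was 18 N, briefly, while setting the small weight down.

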